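Tighten the saw-blade clamp nut between the guards

ROBOT

A 6-joint arm with a two-finger parallel gripper is mounted at the origin on the work surface. World frame = base frame: x ahead of the robot, y to its left, z up, the work surface at z = 0. Lengths are in mm, angles in rad, forces in N, time in s.
With the tool pointing down it reaches from about 350 to 775 mm from the base axis. Payload 7.3 kg.
Tool frame: the origin (TCP) lies at the very end of the fingers, on their centre line; the grasp point (between the pads) lies 19 mm behind it (bot.grip_point_offset is the distance from the TCP to the grasp point, in mm); z points along the fingers, y is the line along which they close (so a half turn about z gives the same grasp; the last joint's range is limited). The gripper opens to 92 mm and grips with 3 to 60 N. Pads are 19 mm wide; open, the fingers measure 130 mm over their backs; the gripper's body (75 mm by 190 mm) begins 47 mm behind the grasp point.
Start: joints at [1.038, 0.342, 1.524, -0, 1.275, -0.146], TCP at [198.031, 486.239, 226.741] pointing down, gripper open.
Joint ranges: [-2.53, 2.53], [-0.77, 2.02], [0.04, 2.7], [-1, 4.14], [0.28, 2.66], [-3.11, 3.11]. Speed limits (rad/s): [2.57, 2.57, 3.14, 3.14, 3.14, 3.14].

INTERFACE

Orientations are given as [roll, pitch, yaw] about the fixed x, y, z axes, in that order (R = Rz(yaw) Ry(pitch) Rx(roll)).
In Python, from plant import bot gives the robot as it stands. The module is installed in compiled form; this text tells all that it offers.
- The arm moves only by the shell command python3 -m jog 'ROWS' [OPENING]. ROWS is JSON, a list of rows, each a list of 6 numbers: the shift along the tool's x, y, z in mm, then the turn, a rotation vector about the tool's x, y, z in rad. In form: [[dx, dy, dz, rx, ry, rz], ...]. A call has 1 to 12 rows; each row shifts and turns the commanded pose from where the row before left it, along the tool's axes as they then stand; what a row does not reach is not made up. A row lasts 1/10 s, in which the tool goes at most 50 mm and 8.59 degrees, less where a joint would pass 70% of its speed; a pose out of reach is approached as far as the arm can. A call with a gripper value outside its range is refused whole. OPENING is the opening in per cent of the stroke, from 0 (shut) to 100 (fully open), set as the call begins (- or left out, the last holds). The fingers move at their own pace and stop on an object; the grip force is fixed at half the most. Time passes only in rows, so rows that do not move let the fingers close. It gives the time, the measured TCP pose, the force, the opening and the grip force at its end, in the units of the state.
- bot.get_obs(): the state, without advancing time (a new reading comes with each control period).
- bot.capture(name): name is "scene" or "top" or "wrist"; returns the picture (420x560x3 uint8, red, green, blue); there is no depth.
- bot.camera_model(name): a dict with "fx", "fy", "cx", "cy" (pixels), "position" and "orientation" of the camera in the world; the wrist camera has in their place "T_tool_cam" (4x4, takes a point from camera to tool coordinates, whose origin is the TCP and whose axes are the flange's). Camera axes: x right, y down, z forward; pixel columns grow to the right and rows downward; lengths in mm; the calibration is good to about 2 mm. The wrist camera is an equidistant fisheye: a pixel r from the principal point sees the ray r / f radians off the axis. A picture is of the moment at which its call begins: read the wrist's pose just before it. camera_model takes no time and is no camera call.
- bot.close_job(): hands the job in; it is judged then, once.
Trained networks look in the newest picture that a camera, given by its name, has taken for a name from the list of things; names that differ only in an ending like _2 or _b are one class to them, and where a whole thing is asked for, a point or a joint stands for the part that bears it (a point fixed in the world has none). Each returns a list of dicts, best first, with "p" (0 to 1); they miss things now and then, are a little off and sometimes report something else, mostly with a low value. They report only what shows in the picture. A call takes as long as a camera call. They do not tell look-alikes from the thing itself.
- bot.outline_of(target, camera): "mask" (420x560 bool, what is visible of it) and "pixel" ([column, row] in pixels, amid what is visible of it).
The state is a dict: "time": time; "joint_positions": joint angles; "dq": joint speeds; "tau": joint torques, N m; "tool_pos": TCP position; "tcp_rot": TCP orientation; "contact_force": force on the tool from outside, world axes, zero at the start; "moment": the same for the moment, N m; "grip_width": finger opening in mm; "finger_force": force on a finger pad.
Only numpy, scipy, OpenCV 4.12 (cv2) and the standard library are available. Lean on these libraries where they do the work, as an engineer would, in place of code of your own. Each camera call takes 0.05 s, during which the arm holds its last target. There are 200 camera calls.

TASK

Clamp the saw blade on the sharpening fixture: take the ring spanner from the black mat and tighten the brass nut (clockwise from above), stroke by stroke in the gap between the two yellow guards, until it is home and tight at about 2 N m - never over 3.5 N m, and without forcing the spanner against the guards or touching the blade. Then lift the spanner off and lay it flat on the black mat again, leaving the other things alone.

Things in the scene. Friction and masses are not known exactly. Their poses are not given: they have to be found in the camera images.
- fixture: green round fixed casting, 260 mm across, 26 mm high, with an upright spindle at its centre carrying a flat saw blade, a 68 mm flange (top z = 42 mm) and the brass nut. Origin: on the spindle axis at table height. Its -x axis is the middle of the gap in which the spanner's handle swings. On its +x side, 120 to 200 mm from the axis, a motor block 115 mm high.
- guards: two yellow cheek plates fixed over the blade, 48 to 85 mm from the axis, z = 40 to 85 mm, on arms from two columns (86 mm high, 118 mm from the axis on the +y and -y side). Origin and axes: the fixture's. They stop the handle when the seated spanner's yaw relative to the fixture is +0.74 or -0.74 rad. Press the spanner on them with no more than 20 N.
- blade: saw blade on the spindle, 206 mm across, z = 30 to 32.5 mm, origin as the fixture's. Keep spanner and robot off it (7 N breaks a tooth).
- nut_seat (a point): on the axis at the foot of the brass hexagon nut (z = 42 mm), where the seated spanner's underside comes. Nut: 46 mm across flats, hexagon 16 mm high, conical top to 20 mm, stud to 24 mm above this point. Turns with the nut; flats face its +x and -x axes: spanner and nut match when their yaws differ by a multiple of 60 degrees.
- nut (a joint): angle of the nut on the spindle's thread, rad; grows when turned clockwise from above (yaw falls), 0 = home on a hard stop; starts between -2.0 and -1.4. Turning it takes 0.3 N m until it is home.
- spindle (a joint): wind-up of the spindle against its stiff locking spring, rad, clockwise from above; 60 N m per rad, so 0.033 means 2 N m on the nut; 0 at rest. The torque is the sideways force on the handle times its distance from the axis, plus any twisting moment that the gripper adds about the vertical.
- spanner: flat steel ring spanner, 0.4 kg (varies), 16 mm high. Origin: ring centre at the underside; handle along its -x axis to 215 mm, 18 mm wide, last 65 mm red. Ring 70 mm outside, with a through hexagon hole 48 mm across flats, flats facing its +x and -x axes: about 0.07 rad free play each way on the nut. Lies flat on the mat.
- spanner_grip (a point): point on the handle 115 mm from the ring's centre, 8 mm above the underside, near the centre of mass: grip here across the handle, fingers from above, with a firm grip. Nut and ring are oily; while still loaded against the flats the ring sticks and tilts in the grip when lifted, so slack off to mid-play first.
- mat: fixed black rubber mat, 270 x 140 mm, 4 mm thick, left or right of the fixture; origin at the centre of its underside, long side along its x axis. The spanner starts and ends here.
- tray: fixed open blue tray, 160 x 120 x 30 mm, on the other side; origin at the centre of its underside.
- spacer: loose steel ring in the blue tray, 48 mm across and 12 mm high; leave alone.
- oil: loose yellow bottle, 54 mm across and 130 mm high; origin under its centre; leave alone.
- brush: loose hand brush, 140 mm long, lying on the table; leave alone.
Not all that is in view belongs to the job. Leave any purple look-alike of the spanner alone.

How it is judged:
By the outcome, as a careful person would: the job done as asked, in the order asked, and still so for the second after the job is handed in, with the robot touching nothing.
It also fails if it takes over 72 s, if anything falls off the work surface, if the arm or the gripper's body presses on something with over 40 N, if the wrist force passes 120 N, or if a joint passes its speed limit or range.

## Working session

There is one attempt and no reset: what is moved stays moved. The work goes in short steps, Python scripts to look and compute and a shell command to move; the robot and the scene stay as the last step left them, time stands still between calls to the robot, and variables do not carry over. Pictures are saved under pics/ and viewed, at most 10 in all, crops included, and the job is handed in when it is done.

```bash
mkdir -p pics
cat > h.py <<'E'
import numpy as np, cv2, json
from scipy.spatial.transform import Rotation as R
from plant import bot
def cam(n):
    m=bot.camera_model(n); return m
def rot(o):
    o=np.array(o,float)
    return o if o.shape==(3,3) else R.from_euler('xyz',o).as_matrix()
def ray(n,px,T=None):
    m=cam(n); u=(px[0]-m['cx'])/m['fx']; v=(px[1]-m['cy'])/m['fy']
    if n!='wrist':
        return np.array(m['position'],float), rot(m['orientation'])@np.array([u,v,1.])
    r=np.hypot(u,v); d=np.array([np.sin(r)*u/r,np.sin(r)*v/r,np.cos(r)]) if r>1e-9 else np.array([0,0,1.])
    W=T@np.array(m['T_tool_cam']); return W[:3,3],W[:3,:3]@d
def pose():
    o=bot.get_obs(); T=np.eye(4); T[:3,:3]=rot(o['tcp_rot']); T[:3,3]=o['tool_pos']; return T
def at(n,px,z,T=None):
    p,d=ray(n,px,T); return p+d*(z-p[2])/d[2]
def proj(n,P,T=None):
    m=cam(n)
    if n=='wrist':
        W=T@np.array(m['T_tool_cam']); c=W[:3,:3].T@(np.array(P)-W[:3,3]); th=np.arctan2(np.hypot(c[0],c[1]),c[2]); k=th/np.hypot(c[0],c[1])
        return np.array([m['cx']+m['fx']*k*c[0],m['cy']+m['fy']*k*c[1]])
    c=rot(m['orientation']).T@(np.array(P)-np.array(m['position'])); return np.array([m['cx']+m['fx']*c[0]/c[2],m['cy']+m['fy']*c[1]/c[2]])
def save(n,im): cv2.imwrite('pics/'+n+'.png',cv2.cvtColor(im,cv2.COLOR_RGB2BGR))
E
python3 - <<'E'
from h import *
a=bot.capture('top');b=bot.capture('scene')
np.save('top.npy',a)
save('top0',a);save('scene0',b)
print(cam('top'),cam('scene'),cam('wrist'))
for t in ['spanner','fixture','nut_seat','mat','guards','tray','blade']:
    for c in ['top','scene']:
        for r in bot.outline_of(t,c)[:3]: print(t,c,round(r['p'],2),r['pixel'],r['mask'].sum(),np.round(at(c,r['pixel'],10)) )
print(bot.get_obs())
E
```

```text
{'fx': 403.02561306977793, 'fy': 403.02561306977793, 'cx': 279.1723962681388, 'cy': 206.63134553473154, 'position': array([ 415.13742101, -129.45024169, 1088.93912549]), 'orientation': array([-3.03674502, -0.00933302, -1.59385153])} {'fx': 417.0823466774243, 'fy': 417.0823466774243, 'cx': 286.8988832622146, 'cy': 210.7426343143381, 'position': array([1087.26680205,  349.41860659,  819.92225395]), 'orientation': array([-2.39313087,  0.01492318,  2.26737089])} {'fx': 325.19226210127806, 'fy': 325.19226210127806, 'cx': 279.78590001669505, 'cy': 213.1104551533809, 'T_tool_cam': array([[ 2.62808724e-04, -9.59989238e-01, -2.80036774e-01,
         7.59648759e+01],
       [ 9.99999619e-01,  4.85534562e-04, -7.25973689e-04,
        -2.17785230e-01],
       [ 8.32894461e-04, -2.80036476e-01,  9.59988999e-01,
        -1.57040038e+02],
       [ 0.00000000e+00,  0.00000000e+00,  0.00000000e+00,
         1.00000000e+00]])}
spanner top 0.94 [340.7, 236.6] 760 [ 444. -305.   10.]
spanner top 0.56 [434.2, 203.7] 746 [ 527. -561.   10.]
spanner scene 0.96 [180.4, 149.5] 576 [ 528. -563.   10.]
spanner
[... 793 characters left out ...]
[599.   6.  10.]
{'time': 0.8, 'joint_positions': array([ 1.03797217e+00,  3.41925884e-01,  1.52408949e+00,  4.14312392e-06,
        1.27541327e+00, -1.46008808e-01]), 'dq': array([-0.00094227,  0.001261  , -0.00059191, -0.00043696, -0.00051798,
       -0.00059685]), 'tau': array([ 8.99116767e-04, -4.31081700e+01, -2.44465810e+01,  7.19813677e-02,
        4.80691809e-02, -4.80371932e-05]), 'tool_pos': array([198.0440561 , 486.23463137, 226.78267931]), 'tcp_rot': array([3.14142982e+00, 1.99390606e-05, 2.75477610e+00]), 'contact_force': array([ 0.83316574,  0.04071103, -0.61019419]), 'moment': array([-0.01886906, -0.0260416 ,  0.01054332]), 'finger_force': 0.0, 'grip_width': 91.83672420423929}
```

View pics/top0.png

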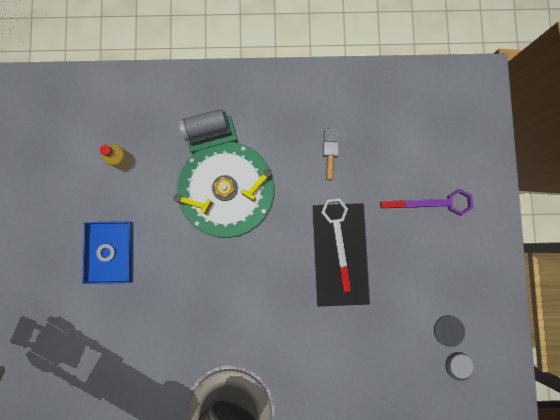

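View pics/scene0.png

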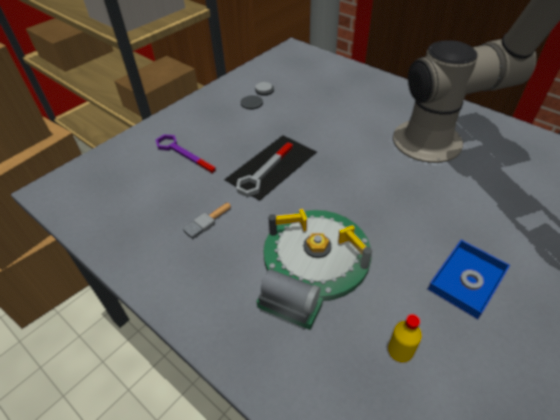

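The pictures show the steel spanner on the mat at top (340,237), ring at (335,211), red end at (347,280). The nut is at (224,187), the guards at (205,206) and (256,187), and the motor at (208,125). Things that could be mistaken for the spanner are the purple one at (430,203) and the brush at (331,155). I choose the steel one with the red handle end on the black mat and check it in a crop.

Run:
```python
from h import *
a=np.load('top.npy')
c1=cv2.resize(a[190:310,300:380],None,fx=5,fy=5,interpolation=cv2.INTER_CUBIC)
c2=cv2.resize(a[100:245,165:285],None,fx=3.3,fy=4.13,interpolation=cv2.INTER_CUBIC)[:600]
c2=cv2.resize(a[100:245,165:285],None,fx=4,fy=4,interpolation=cv2.INTER_CUBIC)
h=max(len(c1),len(c2)); out=np.zeros((600,400+400,3),np.uint8); out[:600,:400]=c1[:600]
c2=cv2.resize(c2,(400,483)); out[:483,400:]=c2
save('crop0',out)
bot.capture('top')
r=bot.outline_of('spanner','top')[0]
ys,xs=np.nonzero(r['mask']); P=np.array([at('top',(x,y),20)[:2] for x,y in zip(xs,ys)])
c=P.mean(0);u,s,v=np.linalg.svd(P-c);d=v[0]; t=(P-c)@d
print('sp',c,d,t.min(),t.max(), [ (c+d*t.min()).round(),(c+d*t.max()).round()])
hs=cv2.cvtColor(a,cv2.COLOR_RGB2HSV)
red=(r['mask'])&((hs[...,0]<8)|(hs[...,0]>172))&(hs[...,1]>150)
ys,xs=np.nonzero(red);print('red c',at('top',(xs.mean(),ys.mean()),20))
r=bot.outline_of('mat','top')[0]
print('mat',[at('top',p,4).round() for p in cv2.boxPoints(cv2.minAreaRect(np.argwhere(r['mask'])[:,::-1].astype(np.float32)))])
print('nut',at('top',(224,187),60))
for n,p,z in [('g1',(205,206),85),('g2',(257,187),85),('col1',(178,199),86),('col2',(268,174),86),('motor',(208,124),115)]: print(n,at('top',p,z).round())
```

```text
sp [ 529.08282128 -544.49340698] [-0.01954203  0.99980904] -114.65213358684801 127.63628091101067 [array([ 531., -659.]), array([ 527., -417.])]
red c [ 527.40472072 -447.51110025   20.        ]
mat [array([685., 357.,   4.]), array([731., 327.,   4.]), array([671., 240.,   4.]), array([625., 270.,   4.])]
nut [ 5.77167925e+02 -5.61236421e-01  6.00000000e+01]
g1 [526.  44.  85.]
g2 [571. -87.  85.]
col1 [545. 111.  86.]
col2 [ 604. -115.   86.]
motor [727.  31. 115.]
```

View pics/crop0.png

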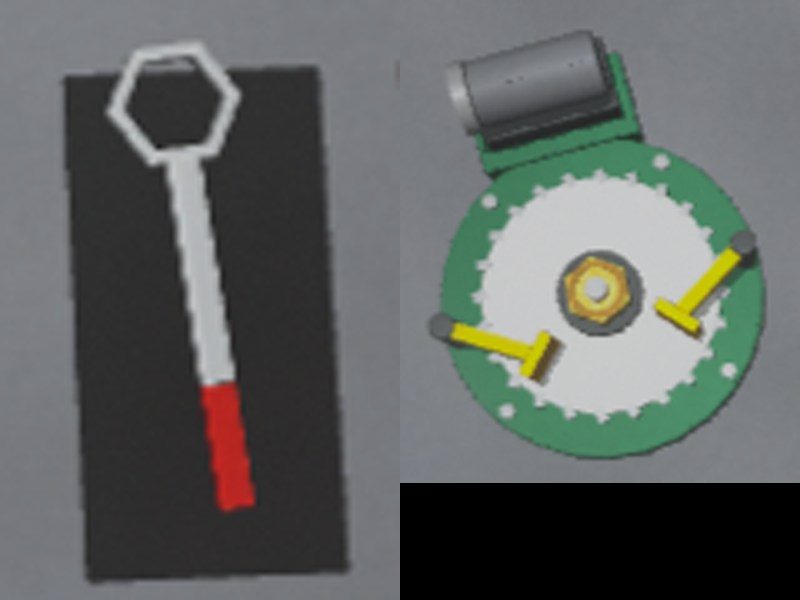

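The crop confirms the steel spanner (plain handle, red end) on the mat, with its ring at top (334.8,210.6) and handle end at (347.4,291.6). The nut and the guards that bound the gap toward the robot are also clear. Next I work out the approach.

```bash
cat >> h.py <<'E'
def plan(x,y,z,yaw,n,rowmax=1e9):
    """rows (tool axes) from the measured pose straight to a pointing-down pose, yaw signed nearest"""
    o=bot.get_obs(); p=np.array(o['tool_pos']); Rm=rot(o['tcp_rot']); y0=np.arctan2(Rm[1,0],Rm[0,0])
    dy=(yaw-y0+np.pi)%(2*np.pi)-np.pi; rows=[]
    for i in range(n):
        a=y0+dy*i/n; Rt=R.from_euler('xyz',[np.pi,0,a]).as_matrix()
        s=Rt.T@((np.array([x,y,z])-p)/n); rows.append([round(float(v),1) for v in s]+[0,0,round(-dy/n,3)])
    print(json.dumps(rows))
E
python3 - <<'E'
from h import *
ring=at('top',(334.8,210.6),20);end=at('top',(347.4,291.6),20)
d=(ring-end)[:2];print(ring,end,np.linalg.norm(d)); yaw=np.arctan2(d[1],d[0]); u=d/np.linalg.norm(d)
g=ring[:2]-115*u;print('yaw',yaw,'grip',g)
print([at('top',p,85).round() for p in [(207,207.2),(249,195.2)]])
plan(g[0]-30*u[0],g[1]-30*u[1],200,yaw,22)
E
```

```text
[ 513.45217789 -290.14250356   20.        ] [ 300.22661948 -315.12889474   20.        ] 214.6845558119902
yaw 0.11665090649218322 grip [ 399.23371851 -303.52695487]
[array([523.,  39.,  85.]), array([551., -66.,  85.])]
[[-20.8, -30.5, 1.2, 0, 0, 0.12], [-24.3, -27.7, 1.2, 0, 0, 0.12], [-27.5, -24.6, 1.2, 0, 0, 0.12], [-30.2, -21.2, 1.2, 0, 0, 0.12], [-32.5, -17.4, 1.2, 0, 0, 0.12], [-34.4, -13.4, 1.2, 0, 0, 0.12], [-35.7, -9.2, 1.2, 0, 0, 0.12], [-36.6, -4.8, 1.2, 0, 0, 0.12], [-36.9, -0.4, 1.2, 0, 0, 0.12], [-36.7, 4.0, 1.2, 0, 0, 0.12], [-35.9, 8.3, 1.2, 0, 0, 0.12], [-34.7, 12.6, 1.2, 0, 0, 0.12], [-32.9, 16.6, 1.2, 0, 0, 0.12], [-30.7, 20.5, 1.2, 0, 0, 0.12], [-28.0, 24.0, 1.2, 0, 0, 0.12], [-25.0, 27.2, 1.2, 0, 0, 0.12], [-21.5, 30.0, 1.2, 0, 0, 0.12], [-17.8, 32.3, 1.2, 0, 0, 0.12], [-13.8, 34.2, 1.2, 0, 0, 0.12], [-9.6, 35.6, 1.2, 0, 0, 0.12], [-5.3, 36.5, 1.2, 0, 0, 0.12], [-0.9, 36.9, 1.2, 0, 0, 0.12]]
```

Run:
```python
from h import *
plan(470,-20,200,0.24,20)
```

```text
[[-22.1, -18.3, 1.3, 0, 0, 0.126], [-24.3, -15.4, 1.3, 0, 0, 0.126], [-26.0, -12.2, 1.3, 0, 0, 0.126], [-27.3, -8.9, 1.3, 0, 0, 0.126], [-28.2, -5.4, 1.3, 0, 0, 0.126], [-28.7, -1.8, 1.3, 0, 0, 0.126], [-28.7, 1.8, 1.3, 0, 0, 0.126], [-28.2, 5.4, 1.3, 0, 0, 0.126], [-27.3, 8.9, 1.3, 0, 0, 0.126], [-26.0, 12.3, 1.3, 0, 0, 0.126], [-24.2, 15.4, 1.3, 0, 0, 0.126], [-22.1, 18.3, 1.3, 0, 0, 0.126], [-19.6, 21.0, 1.3, 0, 0, 0.126], [-16.9, 23.3, 1.3, 0, 0, 0.126], [-13.8, 25.2, 1.3, 0, 0, 0.126], [-10.5, 26.7, 1.3, 0, 0, 0.126], [-7.1, 27.8, 1.3, 0, 0, 0.126], [-3.6, 28.5, 1.3, 0, 0, 0.126], [0.0, 28.7, 1.3, 0, 0, 0.126], [3.6, 28.5, 1.3, 0, 0, 0.126]]
```

```bash
python3 -m jog '[[-22,-18,1,0,0,0.126],[-24,-15,1,0,0,0.126],[-26,-12,1,0,0,0.126],[-27,-9,1,0,0,0.126],[-28,-5,1,0,0,0.126],[-29,-2,1,0,0,0.126],[-29,2,1,0,0,0.126],[-28,5,1,0,0,0.126],[-27,9,1,0,0,0.126],[-26,12,1,0,0,0.126]]' 60
python3 -m jog '[[-24,15,1,0,0,0.126],[-22,18,1,0,0,0.126],[-20,21,1,0,0,0.126],[-17,23,1,0,0,0.126],[-14,25,1,0,0,0.126],[-10,27,1,0,0,0.126],[-7,28,1,0,0,0.126],[-4,28,1,0,0,0.126],[0,29,1,0,0,0.126],[4,28,1,0,0,0.126],[0,0,0,0,0,0],[0,0,0,0,0,0]]'
python3 - <<'E'
from h import *
T=pose(); im=bot.capture('wrist'); np.save('wf.npy',im); np.save('wfT.npy',T); save('wf',im)
print(T.round(3))
for t in ['nut_seat','guards']:
    for r in bot.outline_of(t,'wrist')[:2]: print(t,r['p'],r['pixel'],at('wrist',r['pixel'],58,T))
E
```

```text
time: 1.95
tool_pos: [333.7, 233.3, 216.9]
tcp_rot: [3.141, -0.0, 1.49]
contact_force: [0.3, -1.0, 0.2]
grip_width: 55.2
finger_force: 0.0
time: 3.15
tool_pos: [467.1, -18.8, 206.5]
tcp_rot: [-3.141, 0.001, 0.235]
contact_force: [-0.6, 0.8, 0.1]
grip_width: 54.5
finger_force: 0.0
[[ 9.73000e-01  2.33000e-01 -1.00000e-03  4.67062e+02]
 [ 2.33000e-01 -9.73000e-01  1.00000e-03 -1.87510e+01]
 [-1.00000e-03 -1.00000e-03 -1.00000e+00  2.06499e+02]
 [ 0.00000e+00  0.00000e+00  0.00000e+00  1.00000e+00]]
nut_seat 0.85 [284.6, 91.3] [568.03890351   0.79215472  58.        ]
nut_seat 0.64 [513.5, 85.7] [ 657.2880454  -240.32155152   58.        ]
guards 0.73 [33.5, 172.9] [433.65754124 271.26848813  58.        ]
guards 0.66 [238.1, 112.4] [539.11748259  38.2737021   58.        ]
```

View pics/wf.png

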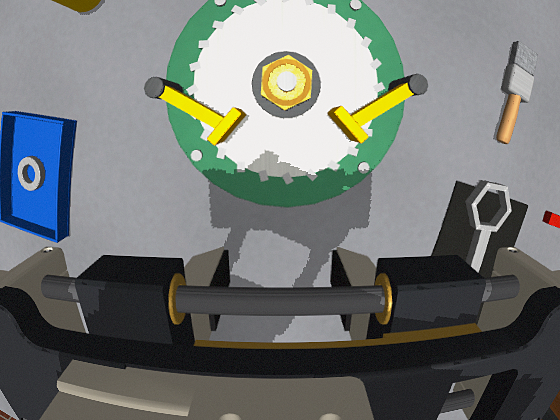

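The wrist picture shows the nut at (287,83) with hexagon corners at top and bottom. The column tops are at (155,87) and (418,84), and the guards at (227,125) and (350,125). I rectify it to measure the nut's yaw and the fixture pose.

```bash
cat >> h.py <<'E'
def rectify(im,T,cx,cy,z,half=60,sc=4):
    n=int(2*half*sc); xs=cx-half+np.arange(n)/sc; ys=cy-half+np.arange(n)/sc
    m=cam('wrist');W=T@np.array(m['T_tool_cam']); X,Y=np.meshgrid(xs,ys)   # col=x,row=y (world)
    C=(np.stack([X,Y,np.full_like(X,z)],-1)-W[:3,3])@W[:3,:3]; q=np.hypot(C[...,0],C[...,1]); k=np.arctan2(q,C[...,2])/q
    return cv2.remap(im,(m['cx']+m['fx']*k*C[...,0]).astype(np.float32),(m['cy']+m['fy']*k*C[...,1]).astype(np.float32),cv2.INTER_CUBIC)
def hexfit(mask,r0,c0,rng=14):
    """best (cx,cy,yaw) of filled hexagon, apothem r0 px, by IoU"""
    from scipy.optimize import minimize
    def hx(p):
        a=p[2]+np.pi/6+np.arange(6)*np.pi/3; q=np.stack([p[0]+r0/np.cos(np.pi/6)*np.cos(a),p[1]+r0/np.cos(np.pi/6)*np.sin(a)],1)
        o=np.zeros(mask.shape,np.uint8); cv2.fillPoly(o,[np.round(q*16).astype(np.int32)],1,shift=4); return o>0
    def f(p): h=hx(p); return -((h&mask).sum()/(h|mask).sum())
    best=min((minimize(f,[c0[0],c0[1],a],method='Nelder-Mead',options=dict(initial_simplex=[[c0[0],c0[1],a],[c0[0]+6,c0[1],a],[c0[0],c0[1]+6,a],[c0[0],c0[1],a+.15]])) for a in np.arange(-.5,.53,.17)),key=lambda r:r.fun)
    return best.x,best.fun
E
python3 - <<'E'
from h import *
im=np.load('wf.npy');T=np.load('wfT.npy')
c1=at('wrist',(155,87),86,T);c2=at('wrist',(418,84),86,T);d=(c1-c2)[:2];print('cols',c1,c2,np.linalg.norm(d),'mid',(c1+c2)/2,'yaw',np.arctan2(-d[0],d[1]))
print('stud',at('wrist',(287,81),66,T),'flange',at('wrist',(287,84),42,T))
g1=at('wrist',(244,113),85,T);g2=at('wrist',(331,113),85,T);print('guard inner',g1,g2)
cx,cy=577,-1
rc=rectify(im,T,cx,cy,58); hs=cv2.cvtColor(rc,cv2.COLOR_RGB2HSV)
m=(hs[...,1]>90)&(hs[...,0]>10)&(hs[...,0]<35); Y,X=np.indices(m.shape); m&=np.hypot(X-240,Y-240)<140
m=cv2.morphologyEx(m.astype(np.uint8),cv2.MORPH_CLOSE,np.ones((9,9)))
cs,_=cv2.findContours(m,cv2.RETR_EXTERNAL,cv2.CHAIN_APPROX_NONE);o=np.zeros_like(m);cv2.drawContours(o,[max(cs,key=cv2.contourArea)],-1,1,-1)
p,f=hexfit(o>0,92,(240,240)); print('nut',cx-60+p[0]/4,cy-60+p[1]/4,'yaw',p[2],f,o.sum()/16)
E
```

```text
cols [547.96259281 113.24752607  86.        ] [ 606.09977868 -111.77895758   86.        ] 232.41525493029826 mid [577.03118575   0.73428425  86.        ] yaw 0.25282855543361493
stud [577.09339787   0.87129798  66.        ] flange [5.77128041e+02 3.45246677e-01 4.20000000e+01]
guard inner [539.78488317  29.72716065  85.        ] [557.3394703  -41.97289378  85.        ]
nut 576.996064122576 1.4370142914463742 yaw -0.3436627910176537 -0.989434037730818 1872.0
```

Run:
```python
from h import *
plan(385,-305,130,0.117,9)
```

```text
[[-16.3, 28.9, 8.5, 0, 0, 0.013], [-15.9, 29.1, 8.5, 0, 0, 0.013], [-15.5, 29.3, 8.5, 0, 0, 0.013], [-15.2, 29.5, 8.5, 0, 0, 0.013], [-14.8, 29.7, 8.5, 0, 0, 0.013], [-14.4, 29.9, 8.5, 0, 0, 0.013], [-14.0, 30.1, 8.5, 0, 0, 0.013], [-13.6, 30.3, 8.5, 0, 0, 0.013], [-13.2, 30.5, 8.5, 0, 0, 0.013]]
```

```bash
python3 -m jog '[[-16,29,8,0,0,0.013],[-16,29,8,0,0,0.013],[-15.5,29,8,0,0,0.013],[-15,29.5,8.5,0,0,0.013],[-15,30,8.5,0,0,0.013],[-14.5,30,8.5,0,0,0.013],[-14,30,8.5,0,0,0.013],[-13.5,30,8.5,0,0,0.013],[-13,30.5,8.5,0,0,0.013],[0,0,0,0,0,0],[0,0,0,0,0,0]]'
python3 - <<'E'
from h import *
T=pose(); im=bot.capture('wrist'); np.save('ws.npy',im); np.save('wsT.npy',T); save('ws',im)
E
```

```text
time: 4.4
tool_pos: [385.4, -304.8, 131.6]
tcp_rot: [-3.141, 0.0, 0.118]
contact_force: [-0.3, 0.2, -0.1]
grip_width: 55.1
finger_force: 0.0
```

View pics/ws.png

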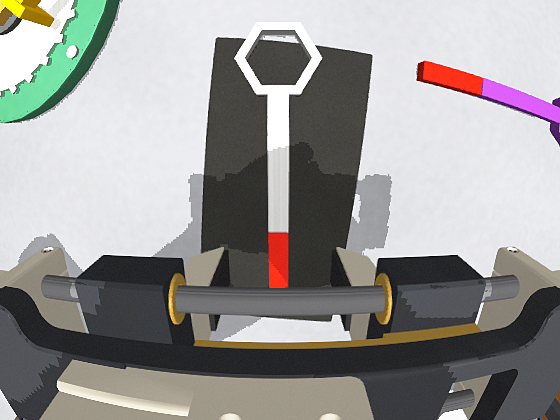

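The ring hole is at (278,59), the handle at column 278, and the red part starts at row 233, nearly in line with the tool. I compute the exact grip pose.

Run:
```python
from h import *
im=np.load('ws.npy');T=np.load('wsT.npy')
c=at('wrist',(278.5,59),20,T)[:2]
rc=rectify(im,T,c[0],c[1],20,80,4)
g=cv2.cvtColor(rc,cv2.COLOR_RGB2GRAY); b=((g>150)).astype(np.uint8)
Y,X=np.indices(b.shape)
dark=((b==0)&(np.hypot(X-320,Y-320)<135)).astype(np.uint8)
n,l,st,ce=cv2.connectedComponentsWithStats(dark);k=l[320,320];m=l==k
p,f=hexfit(m,96,(320,320));print('hole',c-80+p[:2]/4,p[2],f,st[k][4]/16,'exp',.866*48**2)
rb=at('wrist',(278.5,233),20,T)[:2];h=at('wrist',(278.5,110),20,T)[:2];ctr=c-80+p[:2]/4
print('red',rb,'yaw',np.arctan2(*(h-rb)[::-1]),np.linalg.norm(ctr-rb)); u=(ctr-rb)/np.linalg.norm(ctr-rb);print('yaw2',np.arctan2(u[1],u[0]))
gp=rb+35*u;print('grip',gp,ctr-115*u)
plan(gp[0],gp[1],6,np.arctan2(u[1],u[0]),6)
```

```text
hole [ 512.9716291  -288.44905969] 0.11555982081434923 -0.8829747427502339 1769.875 exp 1995.264
red [ 363.87432971 -306.37680917] yaw 0.11724445011547521 150.17126518155442
yaw2 0.11966743098111486
grip [ 398.62402348 -302.19843835] [ 398.79406384 -302.17799237]
[[2.2, -0.1, 21.0, 0, 0, -0.0], [2.2, -0.1, 21.0, 0, 0, -0.0], [2.2, -0.1, 21.0, 0, 0, -0.0], [2.2, -0.1, 21.0, 0, 0, -0.0], [2.2, -0.1, 21.0, 0, 0, -0.0], [2.2, -0.1, 21.0, 0, 0, -0.0]]
```

```bash
python3 -m jog '[[2.2,-0.2,30,0,0,0],[2.2,-0.2,30,0,0,0],[2.2,-0.2,25,0,0,0],[2.2,-0.2,20,0,0,0],[2.2,0,12,0,0,0],[2.2,0,7,0,0,0],[0,0,0,0,0,0],[0,0,0,0,0,0]]'
python3 -m jog '[[0,0,0,0,0,0],[0,0,0,0,0,0],[0,0,0,0,0,0],[0,0,0,0,0,0],[0,0,0,0,0,0],[0,0,0,0,0,0]]' 0
```

```text
time: 5.25
tool_pos: [399.0, -303.1, 8.4]
tcp_rot: [3.141, -0.001, 0.118]
contact_force: [0.0, -0.3, 1.0]
grip_width: 55.0
finger_force: 0.0
time: 5.85
tool_pos: [398.3, -302.7, 7.7]
tcp_rot: [-3.141, 0.0, 0.118]
contact_force: [-0.3, 0.7, 2.9]
grip_width: 18.0
finger_force: 30.0
```

```bash
python3 -m jog '[[0,0,-10,0,0,0],[0,0,-20,0,0,0],[0,0,-30,0,0,0],[0,0,-30,0,0,0],[0,0,-15,0,0,0],[0,0,0,0,0,0],[0,0,0,0,0,0]]'
python3 - <<'E'
from h import *
print(bot.get_obs()['contact_force'],bot.get_obs()['moment'])
plan(488.9,-73.7,115,0.703,10)
E
```

```text
time: 6.55
tool_pos: [398.1, -302.7, 112.3]
tcp_rot: [-3.141, 0.0, 0.118]
contact_force: [-0.5, -0.5, -4.7]
grip_width: 17.3
finger_force: 30.0
[-0.47996101 -0.5107426  -4.72784082] [-0.05817025  0.21123385 -0.01431968]
[[11.7, -21.7, -0.3, 0, 0, -0.059], [13.0, -21.0, -0.3, 0, 0, -0.059], [14.2, -20.2, -0.3, 0, 0, -0.059], [15.3, -19.3, -0.3, 0, 0, -0.059], [16.4, -18.4, -0.3, 0, 0, -0.059], [17.5, -17.4, -0.3, 0, 0, -0.059], [18.5, -16.3, -0.3, 0, 0, -0.059], [19.4, -15.2, -0.3, 0, 0, -0.059], [20.2, -14.1, -0.3, 0, 0, -0.059], [21.0, -12.8, -0.3, 0, 0, -0.059]]
```

```bash
python3 -m jog '[[12,-22,0,0,0,-0.059],[13,-21,0,0,0,-0.059],[14,-20,0,0,0,-0.059],[15,-19,0,0,0,-0.059],[16.5,-18.5,0,0,0,-0.059],[17.5,-17.5,0,0,0,-0.059],[18.5,-16.5,0,0,0,-0.059],[19.5,-15,0,0,0,-0.059],[20,-14,0,0,0,-0.059],[21,-13,0,0,0,-0.059],[0,0,0,0,0,0],[0,0,0,0,0,0]]'
python3 - <<'E'
from h import *
T=pose(); im=bot.capture('wrist'); np.save('wn.npy',im); np.save('wnT.npy',T); save('wn',im)
print(proj('wrist',(577,1,66),T),proj('wrist',(577,1,58),T))
E
```

```text
time: 7.75
tool_pos: [487.8, -73.2, 111.4]
tcp_rot: [-3.139, 0.002, 0.709]
contact_force: [-0.7, -1.0, -4.4]
grip_width: 17.6
finger_force: 30.0
[282.88101761  55.820844  ] [282.79043536  58.19893494]
```

View pics/wn.png

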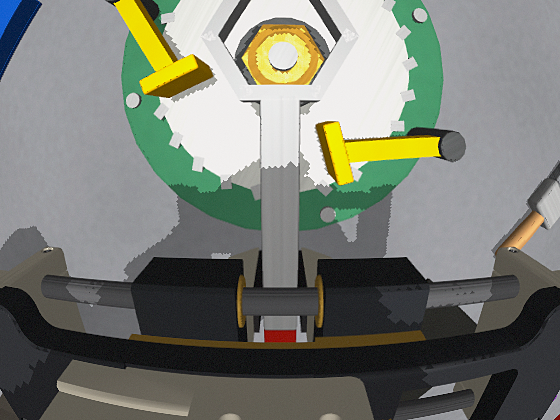

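The ring hangs over the nut, with stud at (283,55) as predicted. The ring's near outer edge is at row ~100 and its vertices at about (205,38) and (356,38). I check the ring in tool coordinates.

Run:
```python
from h import *
im=np.load('wn.npy');T=np.load('wnT.npy');Ti=np.linalg.inv(T)
def tl(px,z): return (Ti@np.r_[at('wrist',px,z,T),1])[:3].round(1)
zt=T[2,3]-3.7+16
for p in [(281,87),(281,100),(205,38),(356,38),(263,110),(300,110),(264,220),(297,220)]: print(p,tl(p,zt))
g=cv2.cvtColor(im,cv2.COLOR_RGB2GRAY).astype(int)
for row in (150,200,235): print(row,g[row,255:306].tolist())
print(g[78:108,281].tolist())
print('nut in tool',(Ti@np.r_[577,1,58,1]).round(1), 'yaw',np.arctan2(T[1,0],T[0,0]))
```

```text
(281, 87) [ 90.3   0.4 -12.5]
(281, 100) [ 84.5   0.4 -12.4]
(205, 38) [114.2 -33.4 -12.4]
(356, 38) [114.3  33.8 -12.6]
(263, 110) [ 80.   -7.5 -12.4]
(300, 110) [ 80.1   8.7 -12.5]
(264, 220) [ 29.6  -7.5 -12.3]
(297, 220) [ 29.6   7.9 -12.4]
150 [239, 238, 239, 246, 225, 149, 208, 232, 229, 229, 230, 229, 231, 229, 231, 230, 227, 228, 227, 230, 230, 229, 228, 228, 227, 224, 222, 225, 227, 230, 228, 228, 227, 225, 226, 225, 226, 226, 224, 225, 226, 228, 236, 207, 131, 255, 243, 240, 239, 238, 239]
200 [106, 102, 84, 76, 82, 68, 103, 131, 140, 137, 139, 137, 138, 139, 141, 139, 137, 135, 135, 133, 134, 136, 138, 135, 135, 130, 132, 134, 135, 137, 137, 137, 137, 137, 138, 135, 133, 133, 135, 133, 137, 139, 138, 124, 85, 80, 85, 85, 85, 83, 88]
235 [107, 104, 107, 110, 106, 104, 93, 116, 128, 134, 136, 137, 138, 135, 134, 136, 132, 133, 130, 136, 133, 135, 133, 131, 133, 130, 127, 132, 134, 134, 134, 137, 136, 135, 132, 134, 130, 130, 133, 133, 136, 139, 126, 91, 100, 107, 107, 105, 103, 103, 105]
[229, 225, 230, 226, 225, 150, 187, 241, 235, 234, 234, 233, 234, 235, 235, 234, 234, 232, 228, 227, 228, 230, 228, 227, 227, 228, 227, 227, 227, 228]
nut in tool [116.1   1.8  53.2   1. ] yaw 0.7085596065762566
```

```bash
python3 -m jog '[[1,1,0,0,0,0.005],[0,0,10,0,0,0],[0,0,15,0,0,0],[0,0,12,0,0,0],[0,0,6,0,0,0],[0,0,0,0,0,0],[0,0,0,0,0,0]]'
python3 -m jog '[[0,0,3,0,0,0],[0,0,3,0,0,0],[0,0,3,0,0,0],[0,0,0,0,0,0]]'
python3 - <<'E'
from h import *
o=bot.get_obs();print(o['tool_pos'],o['tcp_rot'],o['contact_force'],o['moment'])
E
```

```text
time: 8.5
tool_pos: [490.3, -74.0, 69.8]
tcp_rot: [3.141, -0.0, 0.703]
contact_force: [0.8, 0.7, -4.9]
grip_width: 17.1
finger_force: 30.0
time: 8.9
tool_pos: [489.8, -73.7, 60.4]
tcp_rot: [-3.141, 0.0, 0.703]
contact_force: [0.1, 0.3, -4.4]
grip_width: 17.4
finger_force: 30.0
[489.81019402 -73.72718344  60.36657394] [-3.14099337e+00  2.68889693e-04  7.02826393e-01] [ 0.14048084  0.34044592 -4.37674205] [-0.11153046  0.22392796  0.00487171]
```

```bash
python3 -m jog '[[0,0,3,0,0,0],[0,0,3,0,0,0],[0,0,0,0,0,0]]'
python3 -m jog '[[0,0,3,0,0,0],[0,0,3,0,0,0],[0,0,1.5,0,0,0],[0,0,0,0,0,0]]'
python3 - <<'E'
from h import *
o=bot.get_obs();print(o['tool_pos'],o['tcp_rot'],o['contact_force'],o['moment'])
E
```

```text
time: 9.2
tool_pos: [489.8, -73.7, 54.3]
tcp_rot: [-3.141, 0.0, 0.703]
contact_force: [0.3, -0.2, -4.4]
grip_width: 17.6
finger_force: 30.0
time: 9.6
tool_pos: [490.0, -73.8, 46.9]
tcp_rot: [-3.141, 0.0, 0.703]
contact_force: [-0.5, 0.2, -4.5]
grip_width: 17.3
finger_force: 30.0
[489.9900552  -73.78410883  46.94946538] [-3.14124883e+00  1.06385710e-04  7.02780117e-01] [-0.51381226  0.20712435 -4.52179128] [-0.1067879   0.11449626 -0.02287426]
```

```bash
python3 -m jog '[[0.2,-5.8,0,0,0,0.05],[0.6,-11.5,0,0,0,0.1],[0.6,-11.5,0,0,0,0.1],[0.6,-11.5,0,0,0,0.1],[0,0,0,0,0,0]]'
cat >> h.py <<'E'
C=np.array([577,1.]);FY=0.25
def st():
    o=bot.get_obs();p=np.array(o['tool_pos']);Rm=rot(o['tcp_rot']);yaw=np.arctan2(Rm[1,0],Rm[0,0]);d=C-p[:2];F=np.array(o['contact_force']);M=np.array(o['moment'])
    rel=p[:2]-C; tz=rel[0]*F[1]-rel[1]*F[0]
    c,s=np.cos(yaw),np.sin(yaw); dt=np.array([c*d[0]+s*d[1], s*d[0]-c*d[1]])
    print('t',round(o['time'],2),'TCP',p.round(1),'yaw rel',round(yaw-FY,3),'axis in tool',dt.round(2),'F',F.round(1),'M',M.round(2),'torque F*r',round(tz/1000,2),'tot',round(tz/1000+M[2],2),'tilt',np.round(Rm[2,:2],3))
E
python3 -c "from h import *;st()"
```

```text
time: 10.1
tool_pos: [469.0, -38.3, 47.2]
tcp_rot: [-3.141, 0.001, 0.353]
contact_force: [-2.5, -2.7, -5.1]
grip_width: 17.9
finger_force: 30.0
t 10.1 TCP [469.  -38.3  47.2] yaw rel 0.103 axis in tool [114.96   0.45] F [-2.5 -2.7 -5.1] M [-0.5   0.69  0.  ] torque F*r 0.2 tot 0.2 tilt [-0.001 -0.001]
```

```bash
python3 -m jog '[[0.6,-11.5,0,0,0,0.1],[0.6,-11.5,0,0,0,0.1],[0.6,-11.5,0,0,0,0.1],[0.6,-11.5,0,0,0,0.1],[0.6,-11.5,0,0,0,0.1],[0.6,-11.5,0,0,0,0.1],[0,0,0,0,0,0]]'; python3 -c "from h import *;st()"
```

```text
time: 10.8
tool_pos: [465.3, 29.8, 46.8]
tcp_rot: [3.141, 0.003, -0.245]
contact_force: [-5.1, 0.5, -4.1]
grip_width: 17.4
finger_force: 30.0
t 10.8 TCP [465.3  29.8  46.8] yaw rel -0.495 axis in tool [115.41   0.81] F [-5.1  0.5 -4.1] M [-0.    0.99  0.05] torque F*r 0.09 tot 0.14 tilt [-0.003  0.   ]
```

```bash
python3 -m jog '[[0.9,-8.5,0,0,0,0.08],[0.5,-8.5,0,0,0,0.08],[0,0,0,0,0,0],[0,0,0,0,0,0]]'; python3 -c "from h import *;st()"
python3 -m jog '[[0,4,0,0,0,-0.035],[0,4,0,0,0,-0.035],[0,0,0,0,0,0],[0,0,0,0,0,0]]'; python3 -c "from h import *;st()"
```

```text
time: 11.2
tool_pos: [470.5, 45.6, 46.6]
tcp_rot: [3.141, 0.005, -0.403]
contact_force: [-6.0, 5.3, -3.0]
grip_width: 17.6
finger_force: 30.2
t 11.2 TCP [470.5  45.6  46.6] yaw rel -0.653 axis in tool [115.48  -0.71] F [-6.   5.3 -3. ] M [0.94 1.22 0.41] torque F*r -0.3 tot 0.12 tilt [-0.005  0.001]
time: 11.6
tool_pos: [468.3, 37.7, 46.8]
tcp_rot: [3.141, 0.003, -0.335]
contact_force: [-3.4, 4.6, -5.1]
grip_width: 17.5
finger_force: 30.1
t 11.6 TCP [468.3  37.7  46.8] yaw rel -0.585 axis in tool [114.71  -1.01] F [-3.4  4.6 -5.1] M [0.71 1.   0.38] torque F*r -0.38 tot 0.0 tilt [-0.003  0.   ]
```

```bash
python3 -m jog '[[-0.8,-1.5,0,0,0,0],[0,0,0,0,0,0],[0,0,0,0,0,0]]'; python3 -c "from h import *;st()"
```

```text
time: 11.9
tool_pos: [468.7, 39.2, 47.0]
tcp_rot: [3.141, 0.002, -0.336]
contact_force: [-4.7, 1.8, -5.3]
grip_width: 17.6
finger_force: 30.0
t 11.9 TCP [468.7  39.2  47. ] yaw rel -0.586 axis in tool [114.86   0.27] F [-4.7  1.8 -5.3] M [0.39 1.   0.09] torque F*r -0.01 tot 0.07 tilt [-0.002  0.   ]
```

```bash
python3 -m jog '[[-0.8,0,0,0,0,0],[0,0,0,0,0,0],[0,0,0,0,0,0]]'; python3 -c "from h import *;st()"
python3 -m jog '[[-0.4,-0.4,0,0,0,0],[0,0,-0.5,0,0,0],[0,0,-1,0,0,0],[0,0,0,0,0,0]]'; python3 -c "from h import *;st()"
```

```text
time: 12.2
tool_pos: [468.7, 39.3, 47.2]
tcp_rot: [-3.142, -0.0, -0.337]
contact_force: [-3.9, 1.0, -4.6]
grip_width: 17.4
finger_force: 30.0
t 12.2 TCP [468.7  39.3  47.2] yaw rel -0.587 axis in tool [114.93   0.34] F [-3.9  1.  -4.6] M [0.26 0.85 0.09] torque F*r 0.04 tot 0.13 tilt [ 0. -0.]
time: 12.6
tool_pos: [468.7, 39.8, 49.0]
tcp_rot: [-3.141, -0.001, -0.337]
contact_force: [-1.9, 0.5, -4.3]
grip_width: 17.6
finger_force: 30.0
t 12.6 TCP [468.7  39.8  49. ] yaw rel -0.587 axis in tool [115.02   0.83] F [-1.9  0.5 -4.3] M [0.1  0.52 0.05] torque F*r 0.02 tot 0.06 tilt [ 0.001 -0.   ]
```

```bash
python3 -m jog '[[-0.4,0,-3,0,0,0],[0,0,-3,0,0,0],[0,0,-4,0,0,0],[0,0,0,0,0,0]]'; python3 -c "from h import *;st()"
python3 -m jog '[[0,0,-10,0,0,0],[0,0,-10,0,0,0],[0,0,-4,0,0,0],[0,0,0,0,0,0],[0,0,0,0,0,0]]'; python3 -c "from h import *;st()
T=pose(); im=bot.capture('wrist'); np.save('w2.npy',im); np.save('w2T.npy',T); save('w2',im)"
```

```text
time: 13.0
tool_pos: [468.7, 40.0, 59.5]
tcp_rot: [-3.141, -0.002, -0.337]
contact_force: [0.2, -0.6, -4.2]
grip_width: 17.1
finger_force: 30.0
t 13.0 TCP [468.7  40.   59.5] yaw rel -0.587 axis in tool [115.11   0.94] F [ 0.2 -0.6 -4.2] M [0.01 0.24 0.02] torque F*r 0.05 tot 0.07 tilt [ 0.002 -0.001]
time: 13.5
tool_pos: [468.0, 40.0, 82.8]
tcp_rot: [-3.141, -0.0, -0.337]
contact_force: [1.0, -0.9, -4.8]
grip_width: 17.9
finger_force: 30.0
t 13.5 TCP [468.   40.   82.8] yaw rel -0.587 axis in tool [115.81   0.78] F [ 1.  -0.9 -4.8] M [ 0.02  0.15 -0.01] torque F*r 0.05 tot 0.05 tilt [ 0. -0.]
```

View pics/w2.png

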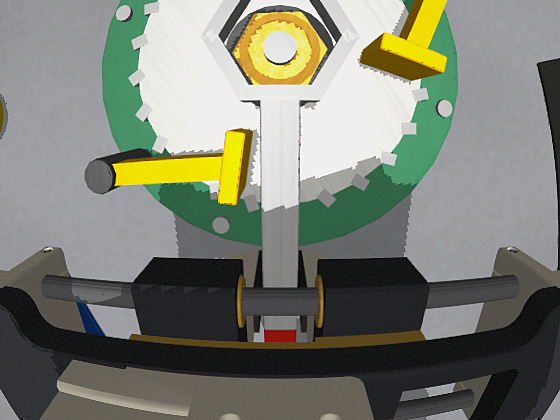

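The ring is clear above the nut, with the stud at (281,45), and the handle is still square in the fingers. Next I swing it back 60°.

```bash
python3 -m jog '[[0.6,12,0,0,0,-0.105],[0.6,12,0,0,0,-0.105],[0.6,12,0,0,0,-0.105],[0.6,12,0,0,0,-0.105],[0.6,12,0,0,0,-0.105],[0.6,12,0,0,0,-0.105],[0.6,12,0,0,0,-0.105],[0.6,12,0,0,0,-0.105],[0.6,12,0,0,0,-0.105],[0.6,12,0,0,0,-0.105],[0,0,0,0,0,0],[0,0,0,0,0,0]]'; python3 -c "from h import *;st()"
```

```text
time: 14.75
tool_pos: [488.6, -72.5, 82.2]
tcp_rot: [-3.14, 0.001, 0.71]
contact_force: [-1.5, 0.5, -4.9]
grip_width: 17.5
finger_force: 30.0
t 14.75 TCP [488.6 -72.5  82.2] yaw rel 0.46 axis in tool [114.98   1.86] F [-1.5  0.5 -4.9] M [-0.09  0.14  0.01] torque F*r -0.16 tot -0.15 tilt [-0.001 -0.001]
```

```bash
python3 -m jog '[[0,1.2,5,0,0,-0.005],[0,0,8,0,0,0],[0,0,4,0,0,0],[0,0,3,0,0,0],[0,0,3,0,0,0],[0,0,0,0,0,0]]'; python3 -c "from h import *;st()"
```

```text
time: 15.35
tool_pos: [490.1, -73.6, 59.6]
tcp_rot: [3.141, -0.0, 0.718]
contact_force: [-0.5, -1.5, -1.5]
grip_width: 17.6
finger_force: 30.0
t 15.35 TCP [490.1 -73.6  59.6] yaw rel 0.468 axis in tool [114.53   0.91] F [-0.5 -1.5 -1.5] M [ 0.03 -0.03  0.09] torque F*r 0.09 tot 0.18 tilt [0. 0.]
```

```bash
python3 -m jog '[[0,0,1.5,0,0,0],[0,0,0,0,0,0],[0,0,0,0,0,0]]'; python3 -c "from h import *;st()"
```

```text
time: 15.65
tool_pos: [489.9, -73.8, 58.2]
tcp_rot: [3.142, 0.0, 0.718]
contact_force: [-0.3, -1.3, -4.8]
grip_width: 17.6
finger_force: 30.0
t 15.65 TCP [489.9 -73.8  58.2] yaw rel 0.468 axis in tool [114.82   0.93] F [-0.3 -1.3 -4.8] M [-0.28  0.09 -0.06] torque F*r 0.09 tot 0.03 tilt [-0.  0.]
```

Slipped on; continue down.

```bash
python3 -m jog '[[0,0,3,0,0,0],[0,0,3,0,0,0],[0,0,3,0,0,0],[0,0,2,0,0,0],[0,0,0,0,0,0]]'; python3 -c "from h import *;st()"
python3 -m jog '[[0.2,-5.8,0,0,0,0.05],[0.6,-11.5,0,0,0,0.1],[0.6,-11.5,0,0,0,0.1],[0,0,0,0,0,0]]'; python3 -c "from h import *;st()"
```

```text
time: 16.15
tool_pos: [489.7, -73.7, 46.8]
tcp_rot: [-3.141, 0.0, 0.718]
contact_force: [-0.7, -2.2, -4.3]
grip_width: 17.9
finger_force: 30.0
t 16.15 TCP [489.7 -73.7  46.8] yaw rel 0.468 axis in tool [114.85   1.14] F [-0.7 -2.2 -4.3] M [-0.45  0.13 -0.14] torque F*r 0.14 tot 0.0 tilt [-0.    -0.001]
time: 16.55
tool_pos: [473.6, -49.3, 47.3]
tcp_rot: [3.141, -0.0, 0.468]
contact_force: [1.3, -4.2, -4.5]
grip_width: 17.9
finger_force: 30.1
t 16.55 TCP [473.6 -49.3  47.3] yaw rel 0.218 axis in tool [114.96   1.7 ] F [ 1.3 -4.2 -4.5] M [-0.89  0.22 -0.32] torque F*r 0.5 tot 0.18 tilt [0. 0.]
```

```bash
cat > chk.py <<'E'
from h import *; import sys
st(); o=bot.get_obs(); rel=np.array(o['tool_pos'])[:2]-C; F=o['contact_force']; sys.exit(abs((rel[0]*F[1]-rel[1]*F[0])/1000+o['moment'][2])>0.8)
E
python3 -m jog '[[0.2,-4.5,0,0,0,0.05],[0.2,-5.3,0,0,0,0.05],[0.1,-3.4,0,0,0,0.03],[0,0,0,0,0,0]]' >/dev/null; python3 chk.py &&
python3 -m jog '[[0.05,-3.4,0,0,0,0.03],[0,0,0,0,0,0]]' >/dev/null; python3 chk.py &&
python3 -m jog '[[0.05,-3.4,0,0,0,0.03],[0,0,0,0,0,0]]' >/dev/null && python3 chk.py &&
python3 -m jog '[[0.05,-3.4,0,0,0,0.03],[0,0,0,0,0,0]]' >/dev/null && python3 chk.py &&
python3 -m jog '[[0.05,-3.4,0,0,0,0.03],[0,0,0,0,0,0]]' >/dev/null && python3 chk.py &&
python3 -m jog '[[0.05,-3.4,0,0,0,0.03],[0,0,0,0,0,0]]' >/dev/null && python3 chk.py
```

```text
t 16.95 TCP [468.6 -37.5  47.2] yaw rel 0.091 axis in tool [1.1505e+02 3.0000e-02] F [-1.3 -1.9 -4.4] M [-0.38  0.44  0.11] torque F*r 0.15 tot 0.26 tilt [-0.001 -0.001]
t 16.95 TCP [468.6 -37.5  47.2] yaw rel 0.091 axis in tool [1.1505e+02 3.0000e-02] F [-1.3 -1.9 -4.4] M [-0.38  0.44  0.11] torque F*r 0.15 tot 0.26 tilt [-0.001 -0.001]False
False
```

```bash
sed -i 's/sys.exit(abs/sys.exit(int(abs/; s/>0.8)$/>0.8))/' chk.py
J="python3 -m jog"
python3 -m jog '[[0.05,-3.4,0,0,0,0.03],[0,0,0,0,0,0]]' >/dev/null && python3 chk.py &&
python3 -m jog '[[0.05,-3.4,0,0,0,0.03],[0,0,0,0,0,0]]' >/dev/null && python3 chk.py &&
python3 -m jog '[[0.05,-3.4,0,0,0,0.03],[0,0,0,0,0,0]]' >/dev/null && python3 chk.py &&
python3 -m jog '[[0.05,-3.4,0,0,0,0.03],[0,0,0,0,0,0]]' >/dev/null && python3 chk.py &&
python3 -m jog '[[0.05,-3.4,0,0,0,0.03],[0,0,0,0,0,0]]' >/dev/null && python3 chk.py &&
python3 -m jog '[[0.05,-3.4,0,0,0,0.03],[0,0,0,0,0,0]]' >/dev/null && python3 chk.py
```

```text
t 17.15 TCP [467.5 -34.3  47.1] yaw rel 0.06 axis in tool [115.08  -0.15] F [-2.  -1.7 -3.9] M [-0.29  0.51  0.11] torque F*r 0.11 tot 0.22 tilt [-0.001 -0.001]
t 17.35 TCP [466.5 -31.   47.1] yaw rel 0.03 axis in tool [115.06  -0.2 ] F [-2.2 -1.1 -3.1] M [-0.31  0.65  0.15] torque F*r 0.05 tot 0.2 tilt [-0.001 -0.001]
t 17.55 TCP [465.6 -27.7  47.1] yaw rel -0.0 axis in tool [115.07  -0.25] F [-3.6 -1.1 -5.1] M [-0.24  0.65  0.17] torque F*r 0.02 tot 0.19 tilt [-0.001 -0.001]
t 17.75 TCP [464.7 -24.4  47.1] yaw rel -0.03 axis in tool [115.09  -0.29] F [-3.6 -1.2 -4.8] M [-0.21  0.79  0.19] torque F*r 0.05 tot 0.24 tilt [-0.001 -0.   ]
t 17.95 TCP [464. -21.  47.] yaw rel -0.06 axis in tool [115.09  -0.28] F [-3.5 -1.4 -3.5] M [-0.28  0.84  0.21] torque F*r 0.08 tot 0.29 tilt [-0.001 -0.001]
t 18.15 TCP [463.4 -17.6  47.1] yaw rel -0.09 axis in tool [115.08  -0.34] F [-5.6 -0.3 -4.2] M [-0.18  0.91  0.21] torque F*r -0.07 tot 0.14 tilt [-0.001 -0.   ]
```

```bash
python3 -m jog '[[-0.5,-3.6,0,0,0,0.03],[0,0,0,0,0,0]]' >/dev/null && python3 chk.py &&
python3 -m jog '[[0.05,-3.5,0,0,0,0.03],[0,0,0,0,0,0]]' >/dev/null && python3 chk.py &&
python3 -m jog '[[0.05,-3.5,0,0,0,0.03],[0,0,0,0,0,0]]' >/dev/null && python3 chk.py &&
python3 -m jog '[[0.05,-3.5,0,0,0,0.03],[0,0,0,0,0,0]]' >/dev/null && python3 chk.py &&
python3 -m jog '[[0.05,-3.5,0,0,0,0.03],[0,0,0,0,0,0]]' >/dev/null && python3 chk.py &&
python3 -m jog '[[0.05,-3.5,0,0,0,0.03],[0,0,0,0,0,0]]' >/dev/null && python3 chk.py &&
python3 -m jog '[[0.05,-3.5,0,0,0,0.03],[0,0,0,0,0,0]]' >/dev/null && python3 chk.py &&
python3 -m jog '[[0.05,-3.5,0,0,0,0.03],[0,0,0,0,0,0]]' >/dev/null && python3 chk.py &&
python3 -m jog '[[0.05,-3.5,0,0,0,0.03],[0,0,0,0,0,0]]' >/dev/null && python3 chk.py
```

```text
t 18.35 TCP [462.9 -14.4  47.2] yaw rel -0.12 axis in tool [115.13  -0.54] F [-3.6 -2.  -4.8] M [-0.43  0.77  0.29] torque F*r 0.17 tot 0.45 tilt [-0.  0.]
t 18.55 TCP [462.5 -11.6  47.2] yaw rel -0.15 axis in tool [115.15  -1.03] F [-3.7 -4.9 -3.3] M [-0.98  0.88  0.48] torque F*r 0.52 tot 0.99 tilt [-0.     0.001]
```

```bash
python3 -m jog '[[0,0,0,0,0,0],[0,0,0,0,0,0]]' >/dev/null ; python3 chk.py
python3 -m jog '[[0,-1.2,0,0,0,0.005],[0,0,0,0,0,0],[0,0,0,0,0,0]]' >/dev/null; python3 chk.py
```

```text
t 18.75 TCP [462.6 -11.7  47.2] yaw rel -0.149 axis in tool [115.09  -1.12] F [-4.2 -4.6 -3.9] M [-0.91  0.9   0.46] torque F*r 0.48 tot 0.93 tilt [-0.     0.001]
t 19.05 TCP [462.5 -10.9  47.2] yaw rel -0.154 axis in tool [115.13  -0.89] F [-3.7 -7.2 -4.5] M [-1.31  0.92  0.46] torque F*r 0.78 tot 1.24 tilt [-0.     0.002]
```

```bash
python3 -m jog '[[0,-1.5,0,0,0,0.005],[0,0,0,0,0,0],[0,0,0,0,0,0]]' >/dev/null; python3 chk.py
python3 -m jog '[[0,-1.2,0,0,0,0.005],[0,0,0,0,0,0],[0,0,0,0,0,0]]' >/dev/null; python3 chk.py
```

```text
t 19.35 TCP [462.4  -9.8  47.3] yaw rel -0.159 axis in tool [115.14  -0.4 ] F [ -3.8 -10.7  -4.1] M [-1.76  1.01  0.33] torque F*r 1.18 tot 1.51 tilt [-0.     0.002]
t 19.65 TCP [462.3  -9.   47.3] yaw rel -0.164 axis in tool [115.12  -0.15] F [ -5.  -12.1  -4.8] M [-2.15  1.08  0.21] torque F*r 1.33 tot 1.54 tilt [-0.     0.003]
```

```bash
python3 -m jog '[[0,-1.3,0,0,0,0.006],[0,0,0,0,0,0],[0,0,0,0,0,0]]' >/dev/null; python3 chk.py
python3 -m jog '[[0,-0.8,0,0,0,0.004],[0,0,0,0,0,0],[0,0,0,0,0,0],[0,0,0,0,0,0]]' >/dev/null; python3 chk.py;python3 -m jog '[[0,0,0,0,0,0]]' >/dev/null; python3 chk.py
```

```text
t 19.95 TCP [462.2  -8.   47.3] yaw rel -0.17 axis in tool [115.12   0.13] F [ -4.7 -14.   -4.2] M [-2.46  1.11  0.21] torque F*r 1.56 tot 1.77 tilt [-0.     0.003]
t 20.35 TCP [462.2  -7.5  47.3] yaw rel -0.174 axis in tool [115.13   0.2 ] F [ -4.8 -15.2  -3.5] M [-2.76  1.07  0.21] torque F*r 1.71 tot 1.92 tilt [-0.     0.004]
t 20.45 TCP [462.2  -7.5  47.3] yaw rel -0.174 axis in tool [115.12   0.2 ] F [ -4.1 -15.7  -4.5] M [-2.79  1.08  0.17] torque F*r 1.77 tot 1.94 tilt [-0.     0.004]
```

```bash
python3 -m jog '[[0,-0.8,0,0,0,0.004],[0,0,0,0,0,0],[0,0,0,0,0,0],[0,0,0,0,0,0]]' >/dev/null; python3 chk.py;python3 -m jog '[[0,0,0,0,0,0]]' >/dev/null; python3 chk.py
```

```text
t 20.85 TCP [462.1  -7.   47.3] yaw rel -0.178 axis in tool [115.16   0.32] F [ -5.2 -17.2  -4.9] M [-3.    1.17  0.21] torque F*r 1.94 tot 2.15 tilt [-0.     0.004]
t 20.95 TCP [462.2  -7.   47.3] yaw rel -0.178 axis in tool [115.09   0.32] F [ -5.5 -17.5  -4.3] M [-2.97  1.11  0.18] torque F*r 1.97 tot 2.15 tilt [-0.     0.004]
```

```bash
python3 -m jog '[[0,4,0,0,0,-0.03],[0,4,0,0,0,-0.03],[0,3,0,0,0,-0.03],[0,2.5,0,0,0,-0.025],[0,0,0,0,0,0],[0,0,0,0,0,0]]' >/dev/null; python3 chk.py
```

```text
t 21.55 TCP [463.6 -18.   47.3] yaw rel -0.066 axis in tool [114.94   2.01] F [-3.5 -3.5 -4.4] M [-0.8   0.68 -0.33] torque F*r 0.33 tot -0.01 tilt [0. 0.]
```

```bash
python3 -m jog '[[-0.6,1.4,0,0,0,0],[0,0,0,0,0,0],[0,0,0,0,0,0]]' >/dev/null; python3 chk.py
python3 -m jog '[[-0.5,0,0,0,0,0],[0,0,-1.5,0,0,0],[0,0,0,0,0,0]]' >/dev/null; python3 chk.py
```

```text
t 21.85 TCP [463.6 -18.8  47.4] yaw rel -0.066 axis in tool [115.09   1.24] F [-0.3 -1.4 -4.4] M [-0.29  0.22 -0.12] torque F*r 0.15 tot 0.02 tilt [0.001 0.   ]
t 22.15 TCP [463.3 -19.   49.1] yaw rel -0.066 axis in tool [115.42   1.13] F [ 2.5 -0.6 -4.6] M [-0.24 -0.23 -0.14] torque F*r 0.11 tot -0.02 tilt [0.002 0.   ]
```

Free; lift off.

```bash
python3 -m jog '[[0.5,0.5,-2,0,0,0],[0,0,-3,0,0,0],[0,0,-4,0,0,0],[0,0,0,0,0,0]]' >/dev/null; python3 chk.py
python3 -m jog '[[0,0,-8,0,0,0],[0,0,-15,0,0,0],[0,0,-20,0,0,0],[0,0,-18,0,0,0],[0,0,0,0,0,0],[0,0,0,0,0,0]]' >/dev/null; python3 chk.py
python3 - <<'E'
from h import *
T=pose(); im=bot.capture('wrist'); np.save('w3.npy',im); save('w3',im)
plan(398.5,-302.6,115,0.118,10)
E
```

```text
t 22.55 TCP [463.2 -19.4  58.3] yaw rel -0.066 axis in tool [115.58   0.79] F [-0.3  0.1 -4.5] M [-0.06 -0.11 -0.03] torque F*r -0.01 tot -0.04 tilt [0.001 0.   ]
t 23.15 TCP [462.7 -19.3 118.6] yaw rel -0.066 axis in tool [116.11   0.94] F [-0.5  0.4 -3.9] M [-0.08  0.22 -0.  ] torque F*r -0.05 tot -0.06 tilt [-0. -0.]
[[-11.4, 26.7, 0.3, 0, 0, 0.007], [-11.3, 26.8, 0.3, 0, 0, 0.007], [-11.1, 26.8, 0.3, 0, 0, 0.007], [-10.9, 26.9, 0.3, 0, 0, 0.007], [-10.7, 27.0, 0.3, 0, 0, 0.007], [-10.6, 27.1, 0.3, 0, 0, 0.007], [-10.4, 27.1, 0.3, 0, 0, 0.007], [-10.2, 27.2, 0.3, 0, 0, 0.007], [-10.0, 27.3, 0.3, 0, 0, 0.007], [-9.8, 27.3, 0.3, 0, 0, 0.007]]
```

View pics/w3.png

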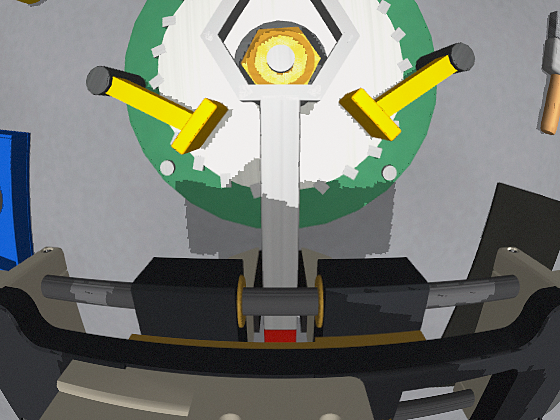

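The spanner is off the nut, at (281,57), and hangs square. I lay it centred along the mat.

Run:
```python
from h import *
q=[at('top',(300+x/5,190+y/5),4)[:2] for x,y in [(65,75),(317,66),(347,570),(88,580)]]
c=np.mean(q,0); d=(q[0]+q[1]-q[2]-q[3]);L=np.linalg.norm(d)/2;u=d/np.linalg.norm(d);yaw=np.arctan2(u[1],u[0]);print('mat',c,L,yaw)
g=c-25*u;print(g)
plan(g[0],g[1],115,yaw,11)
```

```text
mat [ 398.17988342 -304.36230098] 268.5053622739123 0.013863661282600246
[ 373.18228589 -304.70888141]
[[-12.7, 24.0, 0.3, 0, 0, 0.015], [-12.3, 24.2, 0.3, 0, 0, 0.015], [-12.0, 24.4, 0.3, 0, 0, 0.015], [-11.6, 24.6, 0.3, 0, 0, 0.015], [-11.2, 24.8, 0.3, 0, 0, 0.015], [-10.8, 24.9, 0.3, 0, 0, 0.015], [-10.4, 25.1, 0.3, 0, 0, 0.015], [-10.0, 25.3, 0.3, 0, 0, 0.015], [-9.6, 25.4, 0.3, 0, 0, 0.015], [-9.3, 25.6, 0.3, 0, 0, 0.015], [-8.9, 25.7, 0.3, 0, 0, 0.015]]
```

```bash
python3 -m jog '[[-13,24,0,0,0,0.015],[-12,24,0,0,0,0.015],[-12,24.5,0,0,0,0.015],[-11.5,24.5,0,0,0,0.015],[-11,25,0,0,0,0.015],[-11,25,0,0,0,0.015],[-10.5,25,0,0,0,0.015],[-10,25.5,0,0,0,0.015],[-9.5,25.5,0,0,0,0.015],[-9.5,25.5,0,0,0,0.015],[-9,25.5,0,0,0,0.015],[0,0,0,0,0,0]]'
python3 -m jog '[[0,0,20,0,0,0],[0,0,30,0,0,0],[0,0,25,0,0,0],[0,0,15,0,0,0],[0,0,9,0,0,0],[0,0,0,0,0,0],[0,0,0,0,0,0]]'
```

```text
time: 24.4
tool_pos: [373.3, -307.5, 117.5]
tcp_rot: [-3.141, 0.001, 0.015]
contact_force: [-0.2, 0.7, -3.6]
grip_width: 18.1
finger_force: 30.0
time: 25.1
tool_pos: [374.7, -304.9, 19.9]
tcp_rot: [-3.142, -0.0, 0.019]
contact_force: [1.8, 0.1, -4.3]
grip_width: 17.5
finger_force: 30.0
```

Now 12 mm lower to touch the mat, then open and retreat.

```bash
python3 -m jog '[[0,0,5,0,0,0],[0,0,4,0,0,0],[0,0,2,0,0,0],[0,0,0.5,0,0,0],[0,0,0,0,0,0]]'; python3 -c "from h import *;st()"
```

```text
time: 25.6
tool_pos: [374.5, -305.0, 8.3]
tcp_rot: [-3.142, -0.0, 0.019]
contact_force: [-0.5, 0.5, -2.8]
grip_width: 17.7
finger_force: 30.0
t 25.6 TCP [ 374.5 -305.     8.3] yaw rel -0.231 axis in tool [ 208.25 -302.18] F [-0.5  0.5 -2.8] M [-0.02  0.35 -0.03] torque F*r -0.25 tot -0.29 tilt [ 0. -0.]
```

```bash
python3 -m jog '[[0,0,0.5,0,0,0],[0,0,0,0,0,0]]'; python3 -m jog '[[0,0,0,0,0,0],[0,0,0,0,0,0],[0,0,0,0,0,0],[0,0,0,0,0,0],[0,0,0,0,0,0]]' 60
python3 -m jog '[[0,0,-10,0,0,0],[0,0,-30,0,0,0],[0,0,-45,0,0,0],[0,0,-45,0,0,0],[0,0,-40,0,0,0],[0,0,0,0,0,0],[0,0,0,0,0,0]]'
python3 - <<'E'
from h import *
T=pose(); a=bot.capture('top'); im=bot.capture('wrist')
out=np.zeros((420,800,3),np.uint8); out[:,:420]=cv2.resize(im,(420,315))[0:1].repeat(420,0)*0
out[:315,:420]=cv2.resize(im,(420,315)); out[:420,420:800]=cv2.resize(a[60:320,150:400],(380,420)); save('end',out)
E
```

```text
time: 25.8
tool_pos: [374.5, -305.1, 7.8]
tcp_rot: [3.142, -0.0, 0.019]
contact_force: [-0.2, 0.7, -2.4]
grip_width: 17.5
finger_force: 30.0
time: 26.3
tool_pos: [374.6, -305.1, 7.8]
tcp_rot: [3.141, -0.0, 0.019]
contact_force: [-0.7, 0.7, -0.3]
grip_width: 52.1
finger_force: 0.0
time: 27.0
tool_pos: [374.6, -305.2, 178.9]
tcp_rot: [3.14, -0.002, 0.019]
contact_force: [0.2, 0.1, -0.4]
grip_width: 54.8
finger_force: 0.0
```

View pics/end.png

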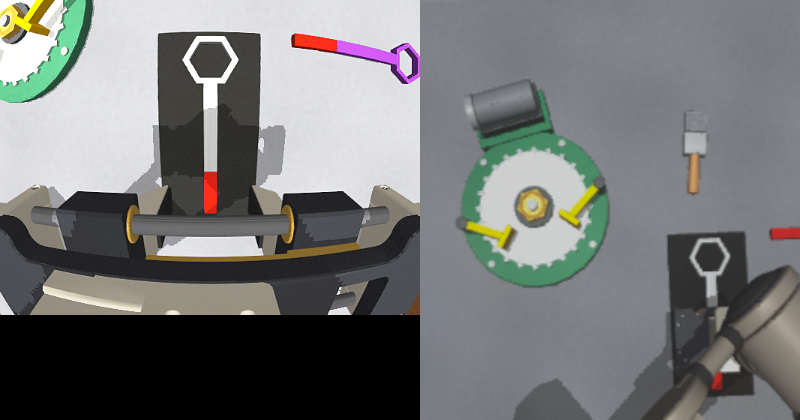

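The spanner lies flat and centred on the mat, with its ring at (210,60) in the left view. The nut is on its seat, the other things look untouched, and the gripper is clear, so I hand in.

```bash
python3 -c "
from plant import bot
print(bot.close_job())"
```

```text
the job is handed in; nothing more can be done
None
```

The nut is home and tightened to about 2.1 N m by the wrist readings, the spanner lies flat on the black mat again, nothing else was moved, and the job was handed in at about 27 s; the hand-in gave no verdict.

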